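# Turn a clad blank over and hold it flush on a sloped filing pad

## Robot

A 6-joint arm with a two-finger parallel gripper is mounted at the origin on the work surface. World frame = base frame: x ahead of the robot, y to its left, z up, the work surface at z = 0. Lengths are in m, angles in rad, forces in N, time in s.
With the tool pointing down it reaches from about 0.25 to 0.775 m from the base axis. Payload 4 kg.
Tool frame: the origin (TCP) lies between the finger pads; the fingertips stand 14 mm ahead of it and the grasp point (between the pads) lies 5 mm behind it (tip_reach is the distance from the TCP to the fingertips, in m); z points along the fingers, y is the line along which they close (so a half turn about z gives the same grasp; the last joint's range is limited). The gripper opens to 94 mm and grips with 3 to 60 N. Pads are 16 mm wide; open, the fingers measure 119 mm over their backs; the gripper's body (75 mm by 177 mm) begins 78 mm behind the grasp point.
Start: joints at [-1.376, 0.087, 1.371, -0, 1.684, -0.103], TCP at [0.161, -0.526, 0.22] pointing down, gripper open.
Joint ranges: [-3.1, 3.1], [-0.76, 2.03], [0.27, 2.55], [-1.08, 4.22], [0.17, 2.65], [-2.57, 2.57]. Speed limits (rad/s): [2.79, 2.79, 3.14, 3.14, 3.14, 3.14].

## Interface

Orientations are given as [roll, pitch, yaw] about the fixed x, y, z axes, in that order (R = Rz(yaw) Ry(pitch) Rx(roll)).
In Python, from bench import * gives the robot as it stands. The module is installed in compiled form; this text tells all that it offers.
- The arm moves only by the tool servo_tool, never from a script. Its argument "targets" is a list of rows, each a list of 4 numbers: the shift along the tool's x, y, z in cm, then the turn about the tool's z in degrees. A call has 1 to 8 rows; each row is the pose to reach, as a shift and turn from the pose commanded when the call began, along the tool's axes at that moment; what a row does not reach only later rows make up. A row lasts 1/8 s, in which the tool goes at most 62.5 mm and 10.7 degrees, less where a joint would pass 70% of its speed; a pose out of reach is approached as far as the arm can. A call with a gripper value outside its range is refused whole. "claw" is the closure in counts, from 0 (fully open) to 255 (shut), set as the call begins (left out, the last holds). The fingers move at their own pace and stop on an object; the grip force is fixed at half the most. Time passes only in rows, so rows that repeat a pose let the fingers close. It gives the time, the measured TCP pose, the force, the opening and the grip force at its end, in the units of the state.
- get_obs(): the state, without advancing time (a new reading comes with each control period).
- snapshot(name): name is "scene" or "top" or "wrist"; returns the picture (480x640x3 uint8, blue, green, red); there is no depth.
- camera_model(name): a dict with "camera_matrix" (3x3 intrinsics, pixels), "camera_from_world" (4x4, takes a point from world to camera coordinates). Camera axes: x right, y up, looking along -z (the intrinsics and any distortion apply to the point x, -y, -z); pixel columns grow to the right and rows downward; lengths in m; the calibration is good to about 2 mm. A picture is of the moment at which its call begins: read the wrist's pose just before it. camera_model takes no time and is no camera call; for the wrist camera it gives the pose at the moment of the call.
- close_job(): hands the job in; it is judged then, once.
The state is a dict: "time": time; "joint_positions": joint angles; "qvel": joint speeds; "joint_torque": joint torques, N m; "tool_pos": TCP position; "ee_rot": TCP orientation; "wrist_force": force on the tool from outside, world axes, zero at the start; "wrist_torque": the same for the moment, N m; "width": finger opening in m; "finger_force": force on a finger pad.
Only numpy, scipy, OpenCV 4.12 (cv2) and the standard library are available. Lean on these libraries where they do the work, as an engineer would, in place of code of your own. Each camera call takes 0.05 s, during which the arm holds its last target. There are 200 camera calls.

## Task

Take the silver-and-copper buckle blank off its black rest, turn it over, and hold it with its silver face flat against the sloped wooden pad of the filing stage, copper side outwards ready to be filed, with its long side running down the slope, its lower half or so on the pad and the whole width within the pad. Press it gently, with about 6 newtons, so that it sits flush, without shifting the pad's tilt, and leave the other things on the bench where they are. Finish while still gripping the blank and holding it there: do not let go.

Things in the scene. Friction and masses are not known exactly. Their poses are not given: they have to be found in the camera images.
- blank_center (a point): centre of the loose buckle blank, 90 x 45 x 6 mm, 0.2 kg (+-30 %), one face bright silver, the other copper. x along its 90 mm, z out of the silver face. At the start it leans on the black rest, silver face up and outwards, its +x end down on the lip; the upper 40 mm (-x end) stands free above the rest's panel and can be pinched across the 6 mm thickness
- silver_mid (a point): centre of the blank's silver face, 3 mm from blank_center along its +z; same axes as blank_center
- copper_mid (a point): centre of the blank's copper face, 3 mm from blank_center along its -z; same axes as blank_center
- rest: black plastic display rest, fixed to the bench; origin at the centre of its foot's underside (the foot is 110 x 90 x 12 mm). Its panel, 80 mm wide (y), 50 mm long and 10 mm thick, slopes down towards the rest's own +x at 60 degrees to the bench; the lower edge of its face is 30 mm above the bench and carries a lip 8 mm high; the panel's top edge is 73 mm above the bench
- stage_face (a point): centre of the flat face of the sloped wooden pad of the filing stage, 70 mm down the slope (x, pointing downhill) by 100 mm wide (y); z is the outward normal. No lip. Slope 48 to 68 degrees to the bench, different each time. Pad and backing 14 mm thick; above the upper edge (35 mm uphill of this point) is free air on both sides of the blank. Lower edge 45 mm above the bench
- stage: the tilting wooden pad itself; origin at the middle of the lower edge of its face, where the hinge lies, axes as stage_face. The hinge is set very stiff (6 N m) and is not meant to move
- stage_base: the fixed foot of the filing stage, dark steel, 130 x 140 x 12 mm with two round aluminium cheeks (40 mm radius, 8 mm thick, up to 85 mm high, centred 62 mm to either side of its middle) beside the pad; origin under the foot on the bench, the hinge 45 mm straight above it; the pad slopes down to its own +x
- bezel: loose brass ring, 32 mm across, 8 mm high, bystander; origin at the centre of its underside
- bench_block: loose steel bench block 70 x 70 x 20 mm, bystander; origin at the centre of its underside
- hammer: loose hammer 220 mm long lying on the bench, bystander
- jar: loose amber glass jar, 60 mm across, 70 mm high, bystander; origin at the centre of its underside
- brush: loose brush 180 mm long lying on the bench, bystander
- dish: loose white bowl, 90 mm across, 30 mm high, bystander; origin at the centre of its underside
- stone: loose green glass disc, 28 mm across, 8 mm high, bystander; origin at the centre of its underside
Not all that is in view belongs to the job. Leave any green look-alike of the stage_base alone. What is shaped like the part that bears blank_center but purple is not meant.

How it is judged:
On the way:
1. the blank is gripped and lifted clear of its rest (contact force between blank and the fingers above 2 N and contact force between blank and rest below 0.05 N and distance of blank_center from where it was at the start of the episode above 0.03 m), for 0.2 s.
At the end, for the whole second after the job is handed in: Still gripped and at rest: silver face flush on the pad (parallel within 0.06 rad, within 2.5 mm of its plane), copper outwards, pressed with 1.5 to 20 N, length within 0.25 rad of the slope line, its centre 0 to 50 mm uphill of the pad centre and within 28 mm of its middle line (angle between the z axis of blank_center and the z axis of stage_face, either way round below 0.06 rad and angle between the x axis of blank_center and the x axis of stage_face, either way round below 0.25 rad and z of silver_mid in the frame of stage_face between -0.0025 and 0.0025 m and z of copper_mid in the frame of stage_face above 0.0035 m and x of blank_center in the frame of stage_face between -0.05 and 0 m and y of blank_center in the frame of stage_face between -0.028 and 0.028 m and contact force between blank and stage between 1.5 and 20 N and contact force between blank and the fingers above 3 N and linear speed of blank below 0.01 m/s); the arm keeps its last pose, push and grip.
It fails at once if the pad is pressed too hard (over 40 N) (contact force between anything else and stage above 40 N).
It fails at once if the pad's tilt is shifted (face centre moved by more than 4 mm) (distance of stage_face from where it was at the start of the episode above 0.004 m).
It fails at once if a bystander on the bench is disturbed (moved over 30 mm) (distance of any of bezel, bench_block, hammer, jar, brush, dish, stone from where it was at the start of the episode above 0.03 m).
It also fails if it takes over 42 s, if anything falls off the work surface, if the arm or the gripper's body presses on something with over 40 N, if the wrist force passes 120 N, or if a joint passes its speed limit or range.

## Working session

There is one attempt and no reset: what is moved stays moved. The work goes in short steps, Python scripts to look and compute and a tool call to move; the robot and the scene stay as the last step left them, time stands still between calls to the robot, and variables do not carry over. Pictures are saved under pics/ and viewed, at most 10 in all, crops included, and the job is handed in when it is done.

Besides the shell and the picture viewer there is one more tool, called as a command line: name --pt "numbers of a row" for each row, then --argument value for the rest. servo_tool: Moves the arm, as the interface text tells. Its arguments: {"type":"object","properties":{"targets":{"type":"array"},"claw":{"type":"number"}},"required":["targets"]}

```bash
mkdir -p pics
python3 - <<'E'
from bench import *
import cv2
for n in ("scene","top","wrist"):
    m=camera_model(n); print(n,m["camera_matrix"].round(1).tolist(),m["camera_from_world"].round(4).tolist(),[k for k in m])
    cv2.imwrite(f"pics/{n}0.png",snapshot(n))
print(get_obs())
E
```

```text
scene [[532.0, 0.0, 326.8], [0.0, 532.0, 233.0], [0.0, 0.0, 1.0]] [[0.3081, 0.9513, -0.0067, -0.1626], [-0.5839, 0.1947, 0.7881, 0.2628], [0.7511, -0.2389, 0.6155, -1.6525], [0.0, 0.0, 0.0, 1.0]] ['camera_matrix', 'camera_from_world']
top [[569.7, 0.0, 316.8], [0.0, 569.7, 242.5], [0.0, 0.0, 1.0]] [[-0.0253, -0.9995, 0.0173, 0.0106], [0.9877, -0.0223, 0.1548, -0.5648], [-0.1543, 0.021, 0.9878, -1.49], [0.0, 0.0, 0.0, 1.0]] ['camera_matrix', 'camera_from_world']
wrist [[392.4, 0.0, 318.9], [0.0, 392.4, 240.8], [0.0, 0.0, 1.0]] [[0.2933, -0.956, -0.0006, -0.5491], [0.9169, 0.2815, -0.2828, 0.0286], [0.2706, 0.0824, 0.9592, -0.3902], [0.0, 0.0, 0.0, 1.0]] ['camera_matrix', 'camera_from_world']
{'time': 0.15, 'joint_positions': array([-1.37611720e+00,  8.78016466e-02,  1.37187852e+00,  1.90624088e-05,
        1.68357366e+00, -1.03117548e-01]), 'qvel': array([ 0.00055518, -0.00075097, -0.00513264, -0.00100263,  0.00064023,
        0.00020934]), 'joint_torque': array([ 2.22870200e-03, -3.40643549e+01, -3.02792430e+01,  7.18930922e-02,
        3.04892112e-02, -1.12001769e-04]), 'tool_pos': array([ 0.16129659, -0.52541937,  0.21857854]), 'ee_rot': array([-3.13994225e+00, -1.89836939e-04,  2.97798649e-01]), 'wrist_force': array([0.3006152 , 0.30869908, 0.2563877 ]), 'wrist_torque': array([-0.02575071,  0.04661361, -0.01301755]), 'finger_force': 0.0, 'width': 0.09395868166150168}
```

View pics/scene0.png

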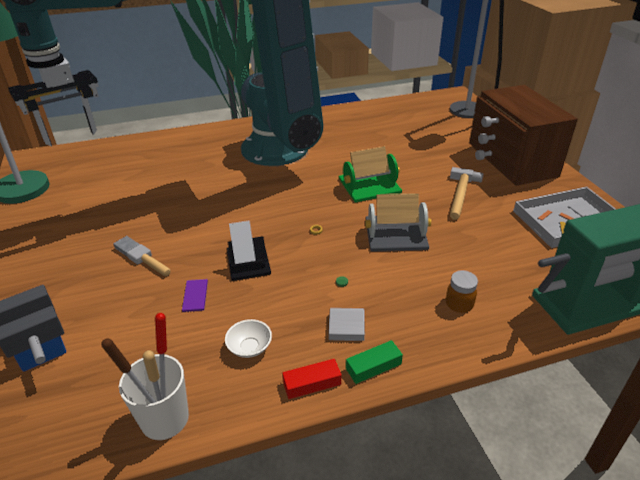

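View pics/top0.png

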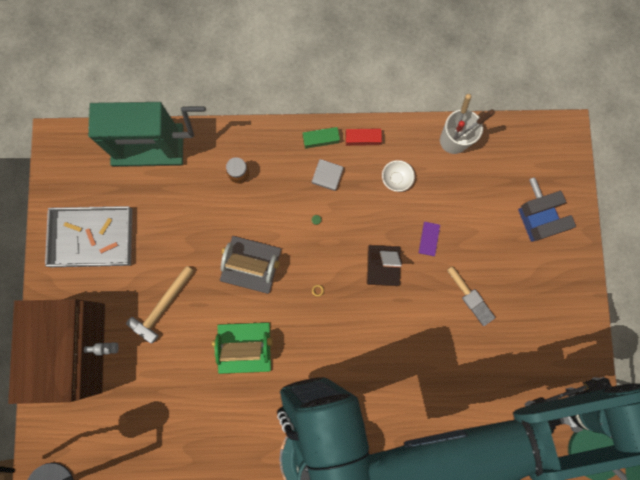

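The scene view shows the rest with the blank at about (246,250) and the real stage at (397,220). In the top view they are at (384,265) and (250,264). The green stage and the purple plate are decoys. I'll zoom in for corners.

Run:
```python
import cv2,numpy as np
s=cv2.imread("pics/scene0.png");t=cv2.imread("pics/top0.png")
def c(i,x,y,w,h): return cv2.resize(i[y:y+h,x:x+w],(400,300),interpolation=cv2.INTER_CUBIC)
# scale: 80x60 ->5x
a=np.hstack([c(s,210,215,80,60+0),c(s,357,190,80,60)]);b=np.hstack([c(t,345,235,80,60),c(t,210,235,80,60)])
cv2.imwrite("pics/z0.png",np.vstack([a,b]))
```

```text
(no output)
```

View pics/z0.png

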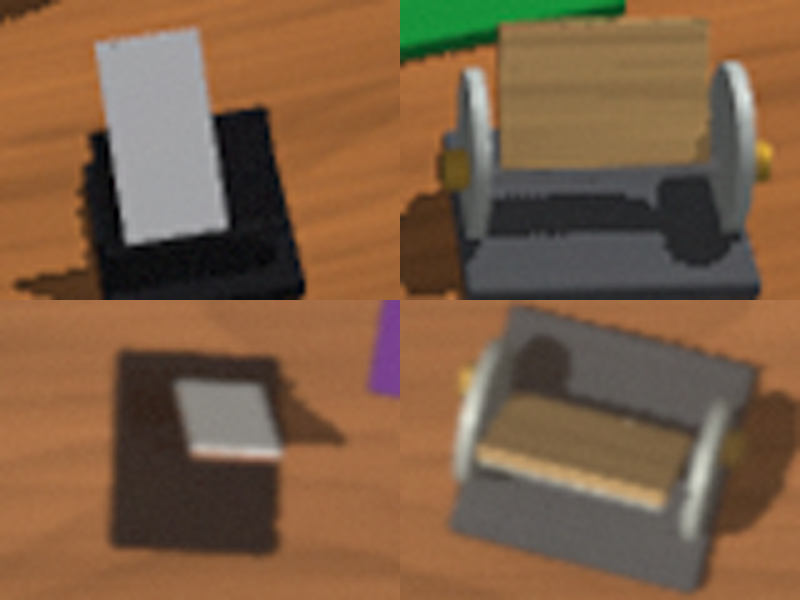

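The crops show that the blank and the pad both slope down towards world +x, and the silver and pad corners are readable in both views. I'll fit poses to them.

```bash
cat > h.py <<'E'
from bench import *
import numpy as np, cv2
from scipy.spatial.transform import Rotation as R
from scipy.optimize import least_squares
CM={n:camera_model(n) for n in("scene","top")}
def proj(n,P,m=None):
    m=m or CM[n]; C=m["camera_from_world"]; p=P@C[:3,:3].T+C[:3,3]
    q=p*[1,-1,-1]; u=q@m["camera_matrix"].T; return u[:,:2]/u[:,2:]
def px(pts,ox,oy,s=5): return (np.array(pts,float)+.5)/s-.5+[ox,oy]
E
python3 - <<'E'
from h import *
bs=px([(96,42),(198,28),(228,228),(124,245)],210,215)   # scene: upL(-y), upR(+y), loR, loL
bt=px([(282,152),(190,147),(175,82),(265,84)],345,235)  # top: same order (-y is right)
ss=px([(100,22),(308,18),(308,165),(100,168)],357,190)
st=px([(268,190),(83,146),(115,93),(295,132)],210,235)
ft=px([(118,50),(278,57),(278,253),(112,245)],345,235)
def rect(c,Rm,l,w): # order up(-x) -y, up +y, lo +y, lo -y
    return c+np.array([[-l,-w,0],[-l,w,0],[l,w,0],[l,-w,0]])/2@Rm.T
def frame(yaw,sl): # x downhill
    return R.from_euler("ZY",[yaw,sl]).as_matrix()
def fb(v,sl=None): 
    return rect(v[:3],R.from_euler("ZYX",[v[3],v[4],v[5]]).as_matrix(),.09,.045)
def res(P,a,b): return np.r_[(proj("scene",P)-a).ravel(),(proj("top",P)-b).ravel()]
r=least_squares(lambda v:res(fb(v),bs,bt),[.35,-.1,.07,0,1.05,0])
print("blank silver c",r.x.round(4),"rms",np.sqrt(np.mean(r.fun**2)).round(2),"\n",fb(r.x).round(4))
def fs(v):
    M=frame(v[2],v[3]); return rect(np.array([v[0],v[1],.045])-.035*M[:,0],M,.07,.1)
r2=least_squares(lambda v:res(fs(v),ss,st),[.38,.15,0,1.])
print("stage hinge",r2.x.round(4),np.degrees(r2.x[3]).round(1),"rms",np.sqrt(np.mean(r2.fun**2)).round(2),r2.fun.round(1))
M=frame(*r2.x[2:]);c=np.array([*r2.x[:2],.045])-.035*M[:,0];print("face c",c.round(4))
def ff(v):
    return np.c_[v[:2]+np.array([[.055,.045],[.055,-.045],[-.055,-.045],[-.055,.045]])@R.from_euler("z",v[2]).as_matrix()[:2,:2].T,np.full(4,.012)]
r3=least_squares(lambda v:(proj("top",ff(v))-ft).ravel(),[.35,-.1,0]);print("rest foot",r3.x.round(4),np.sqrt(np.mean(r3.fun**2)).round(2))
E
```

```text
blank silver c [ 0.5159 -0.1935  0.072  -0.0954  1.0376 -0.0389] rms 0.43 
 [[ 0.4918 -0.2138  0.1112]
 [ 0.4946 -0.1689  0.1103]
 [ 0.5401 -0.1732  0.0328]
 [ 0.5373 -0.2181  0.0337]]
stage hinge [ 0.5291  0.1765 -0.2647  1.0179] 58.3 rms 0.48 [-0.8  0.4 -0.5 -0.1 -0.1 -0.2 -0.2  0.7 -0.1  0.  -0.9 -0.4 -0.6 -0.5
 -0.3  0.6]
face c [0.5113 0.1813 0.0748]
rest foot [ 0.5042 -0.1856 -0.0633] 0.34
```

servo_tool --pt "5.2 -2.7 0 3" --pt "10.4 -5.5 0 6" --pt "15.7 -8.3 0 9" --pt "20.9 -11 0 12" --pt "26.1 -13.8 0 15" --pt "31.3 -16.5 0 18" --pt "36.6 -19.3 0 21" --pt "41.8 -22.05 2 21.1" --claw 0

```text
time: 1.15
tool_pos: [0.4984, -0.1912, 0.201]
ee_rot: [3.14, -0.004, -0.071]
wrist_force: [0.5, -0.8, -0.0]
width: 0.0939
finger_force: 0.0
```

servo_tool --pt "0 0 1 0" --pt "0 0 1 0"

```text
time: 1.4
tool_pos: [0.4953, -0.1923, 0.188]
ee_rot: [-3.141, 0.003, -0.07]
wrist_force: [-0.1, -0.1, 0.8]
width: 0.0939
finger_force: 0.0
```

Run:
```python
from h import *
o=get_obs(); m=camera_model("wrist"); im=snapshot("wrist"); print(o["tool_pos"],o["time"])
P=np.array([[0.4918,-0.2138,0.1112],[0.4946,-0.1689,0.1103],[0.5401,-0.1732,0.0328],[0.5373,-0.2181,0.0337],[.496,-.192,.1]])
q=proj("wrist",P,m);print(q.round(1))
for p in q: cv2.drawMarker(im,tuple(int(x) for x in p.round()),(0,0,255),0,8,1)
cv2.imwrite("pics/w1.png",im)
```

```text
[ 0.49526808 -0.19225365  0.18796052] 1.4
[[352.9 260.8]
 [283.6 260.9]
 [291.7 175.3]
 [347.6 175. ]
 [318.9 251.6]]
```

View pics/w1.png

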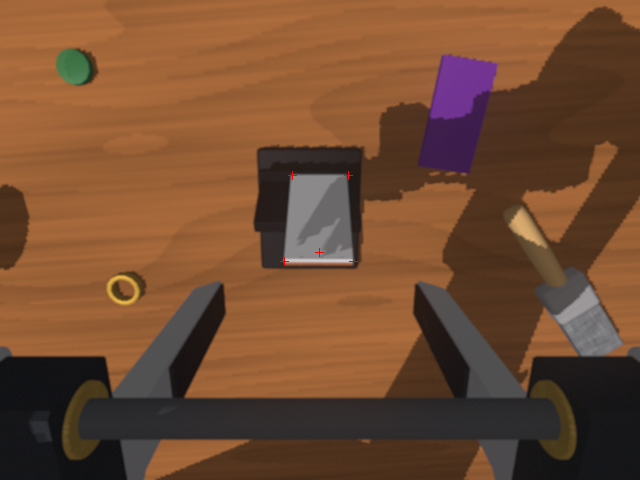

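The predicted corners, about (291,175) to (353,261), land on the silver plate and the rest is square to the image, so I'll descend and grip.

servo_tool --pt "0.1 0 3 0" --pt "0.1 0 6 0" --pt "0.1 0 8 0" --pt "0.1 0 9.2 0" --pt "0.1 0 9.2 0"

```text
time: 2.08
tool_pos: [0.4966, -0.1933, 0.0974]
ee_rot: [-3.142, 0.001, -0.072]
wrist_force: [-0.5, -0.7, 0.2]
width: 0.0943
finger_force: 0.0
```

servo_tool --pt "0 0 0 0" --pt "0 0 0 0" --pt "0 0 0 0" --pt "0 0 0 0" --pt "0 0 0 0" --pt "0 0 0 0" --claw 255

```text
time: 2.82
tool_pos: [0.4973, -0.1923, 0.0975]
ee_rot: [-3.141, -0.0, -0.07]
wrist_force: [0.3, 1.3, 0.5]
width: 0.0448
finger_force: 30.0
```

servo_tool --pt "0 0 -1 0" --pt "0 0 -2.5 0" --pt "0 0 -5 0" --pt "0 0 -8 0" --pt "0 0 -10 0" --pt "0 0 -10 0" --pt "0 0 -10 0"

```text
time: 3.7
tool_pos: [0.4969, -0.1923, 0.1969]
ee_rot: [-3.141, 0.001, -0.071]
wrist_force: [-0.4, -0.1, -2.3]
width: 0.0447
finger_force: 30.0
```

Run:
```python
from h import *
o=get_obs(); print(o["tool_pos"],o["time"],o["wrist_force"],o["wrist_torque"])
s=snapshot("scene"); w=snapshot("wrist")
cv2.imwrite("pics/l1.png",np.hstack([cv2.resize(s[150:300,170:320],(400,400),interpolation=2),cv2.resize(w[100:340,200:440],(400,400))]))
```

```text
[ 0.4969289  -0.19229819  0.19692225] 3.7 [-0.42066071 -0.14271827 -2.29396945] [0.01152033 0.03240653 0.02328829]
```

View pics/l1.png

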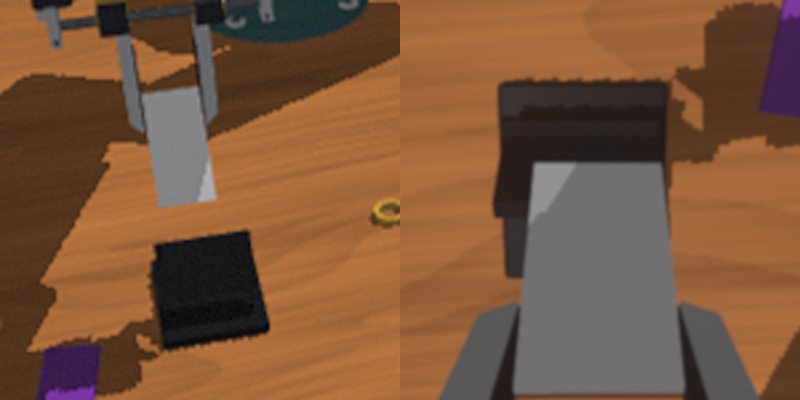

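The blank is lifted clear and still holds its tilt of about 60°: it sits between the fingers in both views, with its lower edge near wrist pixels (280–357,198). Next come the turn and the swing waypoints.

```bash
cat >> h.py <<'E'
YAW,SL=-.2647,1.0179
M=R.from_euler("ZY",[YAW,SL]).as_matrix(); FC=np.array([.5113,.1813,.0748]); A=YAW+np.pi
def axes(a): return np.array([[np.cos(a),np.sin(a),0],[np.sin(a),-np.cos(a),0],[0,0,-1.]])
def tcp(phi,B=.013,L=.0807,off=.001,lift=0): # TCP for blank at angle phi (rad) to pad, silver bottom edge at xs=B, lift along normal
    u=np.array([-np.cos(phi),0,np.sin(phi)]); back=np.array([np.sin(phi),0,np.cos(phi)])
    return FC+M@(np.array([B,0,lift])+L*u+off*back)-[0,0,.005]
E
python3 - <<'E'
from h import *
p=np.array([.4969,-.1923,.1969]); phi0=np.pi-np.pi/3-SL
P0=tcp(phi0,lift=.03); print("P0",P0,"phi0",np.degrees(phi0))
a=-.071
tot=A-a
for k in (1,2,3):
    print("call",k,((P0-p)/3@axes(a+tot*(k-1)/3).T*100).round(2),-np.degrees(tot/3).round(2))
for ph in np.linspace(phi0,0,9):
    t=tcp(ph); print(np.degrees(ph).round(1),t.round(4),((t-P0)@axes(A).T*100).round(2))
E
```

```text
P0 [0.58231076 0.16205179 0.14387978] phi0 61.67862603363352
call 1 [  2.   -11.98   1.77] -56.3
call 2 [11.08 -4.98  1.77] -56.3
call 3 [10.29  6.45  1.77] -56.3
61.7 [0.5577 0.1687 0.1281] [ 2.55 -0.    1.58]
54.0 [0.5483 0.1713 0.133 ] [ 3.52 -0.    1.09]
46.3 [0.5384 0.1739 0.1366] [ 4.55 -0.    0.73]
38.5 [0.5282 0.1767 0.1387] [ 5.61 -0.    0.51]
30.8 [0.5177 0.1796 0.1394] [ 6.69 -0.    0.44]
23.1 [0.5073 0.1824 0.1387] [ 7.78 -0.    0.52]
15.4 [0.497  0.1852 0.1365] [ 8.84 -0.    0.74]
7.7 [0.4871 0.1879 0.1329] [ 9.86 -0.    1.1 ]
0.0 [0.4778 0.1904 0.1279] [10.83 -0.    1.59]
```

servo_tool --pt "0.3 -1.7 0 -8" --pt "0.6 -3.4 0 -16" --pt "0.9 -5.1 0 -24" --pt "1.2 -6.8 0 -32" --pt "1.5 -8.5 0 -40" --pt "1.7 -10.2 0 -48" --pt "2 -12 0 -56.3" --pt "2 -12 0 -56.3"

```text
time: 4.8
tool_pos: [0.5253, -0.0733, 0.1963]
ee_rot: [-3.14, 0.001, 0.912]
wrist_force: [-0.1, 0.1, -1.7]
width: 0.0445
finger_force: 30.0
```

servo_tool --pt "1.6 -0.7 0 -8" --pt "3.2 -1.4 0 -16" --pt "4.8 -2.1 0 -24" --pt "6.4 -2.9 0 -32" --pt "8 -3.6 0 -40" --pt "9.6 -4.3 0 -48" --pt "11.1 -5 0 -56.3" --pt "11.1 -5 0 -56.3"

```text
time: 5.8
tool_pos: [0.5539, 0.0442, 0.1967]
ee_rot: [-3.14, 0.0, 1.892]
wrist_force: [-0.3, -0.4, -1.7]
width: 0.0447
finger_force: 30.0
```

servo_tool --pt "1.5 0.9 0 -8" --pt "2.9 1.8 0 -16" --pt "4.4 2.8 0 -24" --pt "5.9 3.7 0 -32" --pt "7.4 4.6 0 -40" --pt "8.8 5.5 0 -48" --pt "10.3 6.4 0 -56.3" --pt "10.3 6.4 0 -56.3"

```text
time: 6.8
tool_pos: [0.582, 0.1618, 0.1969]
ee_rot: [-3.141, -0.001, 2.873]
wrist_force: [0.0, -0.4, -1.2]
width: 0.0445
finger_force: 30.0
```

servo_tool --pt "0 0 0 0" --pt "0 0 0 0"

```text
time: 7.05
tool_pos: [0.582, 0.1612, 0.1974]
ee_rot: [-3.141, 0.0, 2.874]
wrist_force: [-0.4, 0.7, -1.6]
width: 0.0445
finger_force: 30.0
```

servo_tool --pt "0 0 2 0" --pt "0 0 4 0" --pt "0 0 5.3 0" --pt "0 0 5.3 0" --pt "0 0 5.3 0"

```text
time: 7.68
tool_pos: [0.5825, 0.1622, 0.1454]
ee_rot: [3.141, 0.001, 2.877]
wrist_force: [0.4, 0.5, -2.2]
width: 0.0446
finger_force: 30.0
```

Run:
```python
from h import *
o=get_obs(); print(o["tool_pos"],o["ee_rot"],o["time"],o["wrist_force"])
m=camera_model("wrist"); w=snapshot("wrist"); s=snapshot("scene")
P=FC+np.array([[-35,-50,0],[-35,50,0],[35,50,0],[35,-50,0]])/1000@M.T
T=tcp(np.pi-np.pi/3-SL); 
ph=np.pi-np.pi/3-SL
B=FC+M@[.013,0,.0]+(o["tool_pos"]-T); up=M@[-np.cos(ph),0,np.sin(ph)]; yy=M[:,1]
Q=np.array([B-.0225*yy,B+.0225*yy,B+.09*up+.0225*yy,B+.09*up-.0225*yy])
for n,im,mm in(("w",w,m),("s",s,None)):
    for X,c in((P,(0,0,255)),(Q,(255,0,0))):
        q=proj("scene",X,mm); print(n,q.round(0).tolist())
        cv2.polylines(im,[(q*8).round().astype(int)],True,c,1,cv2.LINE_AA,3)
cv2.imwrite("pics/p0.png",np.hstack([cv2.resize(s[130:280,330:480],(400,400),interpolation=2),cv2.resize(w[40:440,120:520],(400,400))]))
```

```text
[0.58245761 0.16219394 0.14538631] [3.14106337e+00 1.42598938e-03 2.87694915e+00] 7.675 [ 0.3729779   0.52134879 -2.23821595]
w [[217.0, 105.0], [420.0, 105.0], [394.0, 168.0], [243.0, 168.0]]
w [[280.0, 199.0], [357.0, 199.0], [371.0, 336.0], [266.0, 336.0]]
s [[376.0, 194.0], [418.0, 193.0], [418.0, 222.0], [376.0, 224.0]]
s [[390.0, 215.0], [409.0, 214.0], [416.0, 197.0], [395.0, 198.0]]
```

View pics/p0.png

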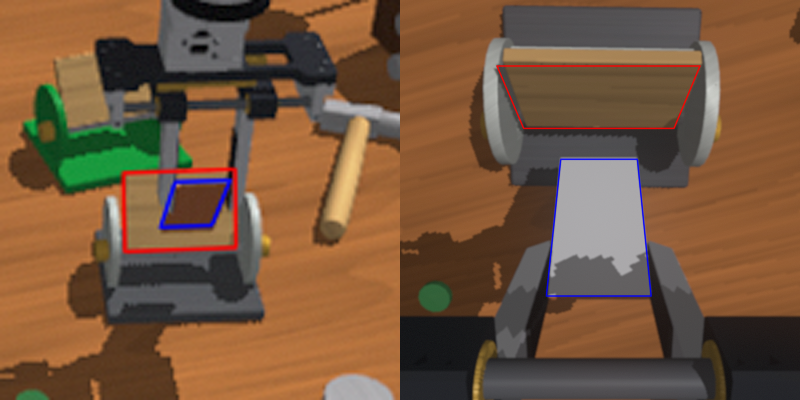

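The overlays match in both views: the pad outline and the blank's silver face at wrist crop (560–637,158) to (548–651,297). Next I'll touch the lower edge to the pad and swing the top over in an arc.

servo_tool --pt "0.6 0 0.4 0" --pt "1.2 0 0.8 0" --pt "1.8 0 1.2 0" --pt "2.3 0 1.5 0" --pt "2.55 0 1.6 0" --pt "2.55 0 1.6 0"

```text
time: 8.52
tool_pos: [0.5573, 0.1689, 0.1286]
ee_rot: [3.142, 0.001, 2.878]
wrist_force: [0.4, -0.6, -1.4]
width: 0.0447
finger_force: 30.0
```

servo_tool --pt "0.3 0 -0.15 0" --pt "0.6 0 -0.3 0" --pt "0.97 0 -0.48 0" --pt "0.97 0 -0.48 0"

```text
time: 9.02
tool_pos: [0.5496, 0.171, 0.1347]
ee_rot: [3.141, 0.005, 2.877]
wrist_force: [5.0, -2.5, 1.1]
width: 0.0441
finger_force: 30.0
```

servo_tool --pt "0.35 0 -0.13 0" --pt "0.7 0 -0.25 0" --pt "1.03 0 -0.36 0" --pt "1.03 0 -0.36 0"

```text
time: 9.52
tool_pos: [0.5396, 0.1737, 0.1383]
ee_rot: [3.141, 0.005, 2.877]
wrist_force: [4.8, -2.4, 0.7]
width: 0.0447
finger_force: 30.0
```

servo_tool --pt "0.35 0 -0.08 0" --pt "0.7 0 -0.15 0" --pt "1.06 0 -0.2 0" --pt "1.06 0 -0.2 0"

```text
time: 10.02
tool_pos: [0.5297, 0.1764, 0.1408]
ee_rot: [3.141, 0.006, 2.877]
wrist_force: [5.0, -2.3, 2.2]
width: 0.0445
finger_force: 30.0
```

servo_tool --pt "0.36 0 -0.03 0" --pt "0.72 0 -0.06 0" --pt "1.08 0 -0.07 0" --pt "1.44 0 -0.05 0" --pt "1.8 0 -0.02 0" --pt "2.17 0 0.02 0" --pt "2.17 0 0.02 0"

```text
time: 10.9
tool_pos: [0.5094, 0.1821, 0.1423]
ee_rot: [3.14, 0.008, 2.877]
wrist_force: [4.4, -3.5, 6.2]
width: 0.0442
finger_force: 30.0
```

servo_tool --pt "0.35 0 0.06 0" --pt "0.7 0 0.13 0" --pt "1.06 0 0.22 0" --pt "1.06 0 0.22 0"

```text
time: 11.4
tool_pos: [0.4967, 0.1858, 0.1378]
ee_rot: [3.14, 0.001, 2.878]
wrist_force: [1.1, 0.1, 2.4]
width: 0.0434
finger_force: 30.0
```

Run:
```python
from h import *
o=get_obs(); print(o["tool_pos"],o["ee_rot"],o["time"],o["wrist_force"],o["wrist_torque"])
print("G stage",((o["tool_pos"]+[0,0,.005]-FC)@M*1000).round(1), "f",o["wrist_force"]@M)
w=snapshot("wrist"); s=snapshot("scene"); t=snapshot("top")
cv2.imwrite("pics/p1.png",np.hstack([cv2.resize(s[130:280,330:480],(400,400),interpolation=2),cv2.resize(w[40:440,120:520],(400,400))]))
```

```text
[0.49671829 0.1857908  0.13781586] [3.14012329e+00 8.77711809e-04 2.87765404e+00] 11.4 [1.06232928 0.13430638 2.368752  ] [-0.0078482  -0.51573425 -0.03530809]
G stage [-65.9   0.5  22.7] f [-1.49582107  0.40755492  2.08662073]
```

View pics/p1.png

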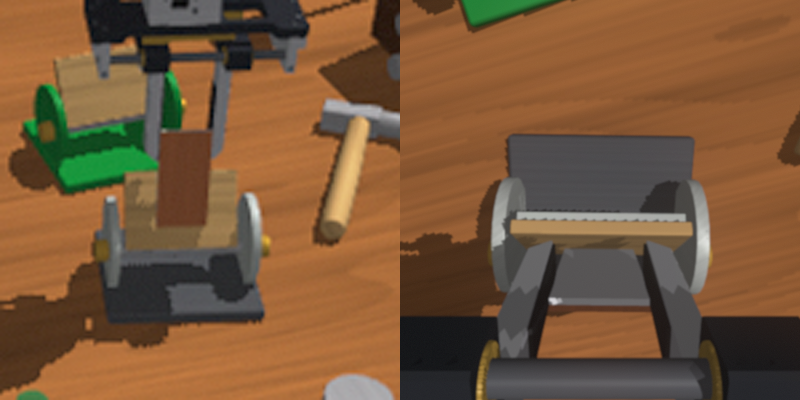

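The copper face is now outward and the blank is centred between the cheeks, with its lower end on the pad near crop (182,226). It still needs about 15° of swing.

servo_tool --pt "0.3 0 0.1 0" --pt "0.6 0 0.2 0" --pt "1.02 0 0.36 0" --pt "1.02 0 0.36 0"

```text
time: 12.05
tool_pos: [0.4859, 0.1881, 0.1321]
ee_rot: [-3.141, -0.001, 2.878]
wrist_force: [1.6, -0.5, -1.8]
width: 0.0425
finger_force: 30.0
```

servo_tool --pt "0.2 0 0.1 0" --pt "0.4 0 0.2 0" --pt "0.4 0 0.2 0" --pt "0.4 0 0.2 0"

```text
time: 12.55
tool_pos: [0.4829, 0.189, 0.1309]
ee_rot: [-3.141, 0.0, 2.877]
wrist_force: [0.9, 0.2, -0.6]
width: 0.0421
finger_force: 30.0
```

Run:
```python
from h import *
o=get_obs(); print(o["time"],o["wrist_force"],o["wrist_torque"])
print("G stage",((o["tool_pos"]+[0,0,.005]-FC)@M*1000).round(1), "f",o["wrist_force"]@M)
```

```text
12.55 [ 0.86147963  0.19912334 -0.64758412] [ 0.01126266 -0.31660061  0.00059208]
G stage [-67.4   0.    7. ] f [0.96039367 0.41756814 0.32317686]
```

Run:
```python
from h import *
w=snapshot("wrist"); s=snapshot("scene")
cv2.imwrite("pics/p2.png",np.hstack([cv2.resize(s[150:250,350:450],(400,400),interpolation=2),cv2.resize(w[220:420,200:440],(480,400),interpolation=2)[:,:400]]))
print(get_obs()["width"])
```

```text
0.04174250095114805
```

View pics/p2.png

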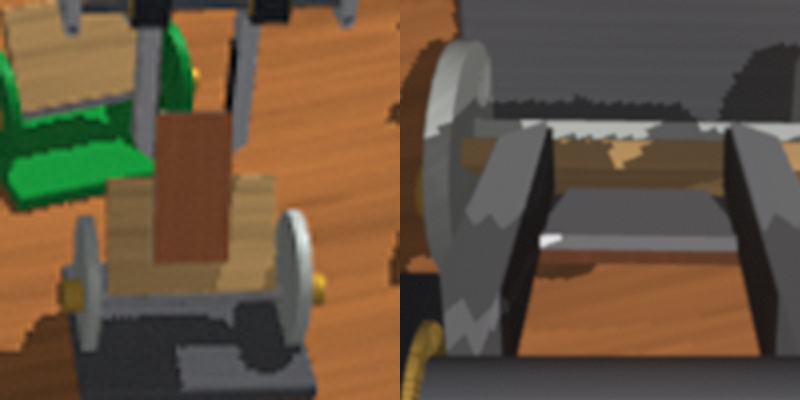

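Run:
```python
from h import *
m=camera_model("wrist"); o=get_obs()
cs=px([(160,112),(230,112),(228,263),(155,262)],350,150,4)
ws=px([(140,237),(338,237)],200,220,2)
# blank frame: x downhill, z silver normal; stage-frame-like order; viewed from outside: left=-y(stage), right=+y
def pts(v):
    B=M@R.from_euler("ZYX",v[3:]).as_matrix(); c=FC+M@v[:3]
    f=lambda l,w,z:c+B@[l,w,z]
    cop=np.array([f(-.045,-.0225,.003),f(-.045,.0225,.003),f(.045,.0225,.003),f(.045,-.0225,.003)])
    return cop,np.array([f(-.045,.0225,-.003),f(-.045,-.0225,-.003)])
best=None
for fl in (1,-1):
    def res(v):
        a,b=pts(v); b=b[::fl]; return np.r_[(proj("scene",a)-cs).ravel(),(proj("w",b,m)-ws).ravel()]
    r=least_squares(res,[-.03,0,.006,0,.05,0]); print(fl,r.x[:3].round(4),np.degrees(r.x[3:]).round(1),r.fun.round(1),np.sqrt(np.mean(r.fun**2)))
print("G",((o["tool_pos"]+[0,0,.005]-FC)@M*1000).round(1),"tips dir down in stage",(M.T@[0,0,-1]).round(2),o["width"],o["tool_pos"])
```

```text
1 [-0.0257  0.0028 -0.0023] [   3.5   19.8 -181.5] [ 17.1   0.8 -19.3   2.8 -18.   -0.1  18.6  -1.8  -1.    1.2   1.3  -1.4] 10.616807598563016
-1 [-0.0271  0.0005  0.0078] [ 0.  14.1 -0.1] [-1.   1.7  0.8  1.   0.1  0.  -0.4  0.9 -2.5 -0.1  2.7 -0.1] 1.2951244047353336
G [-67.3  -0.    7.1] tips dir down in stage [ 0.85  0.   -0.53] 0.04174250095114805 [0.48296427 0.18897043 0.13082186]
```

servo_tool --pt "0.1 0 0.12 0" --pt "0.2 0 0.24 0" --pt "0.2 0 0.24 0" --pt "0.2 0 0.24 0"

```text
time: 13.15
tool_pos: [0.481, 0.1895, 0.1283]
ee_rot: [-3.141, -0.0, 2.877]
wrist_force: [1.2, -1.1, -0.5]
width: 0.0421
finger_force: 30.0
```

```bash
cat > st.py <<'E'
from h import *
o=get_obs(); print(o["time"],"w",o["width"].round(4),o["finger_force"],"trq",o["wrist_torque"].round(3),"rot",o["ee_rot"].round(3))
print("G stage",((o["tool_pos"]+[0,0,.005]-FC)@M*1000).round(1), "f",(o["wrist_force"]@M).round(2),"jt",o["joint_torque"].round(1))
E
python3 st.py
```

```text
Traceback (most recent call last):
  File "st.py", line 2, in <module>
    o=get_obs(); print(o["time"],"w",o["width"].round(4),o["finger_force"],"trq",o["wrist_torque"].round(3),"rot",o["ee_rot"].round(3))
                                     ^^^^^^^^^^^^^^^^
AttributeError: 'float' object has no attribute 'round'
```

servo_tool --pt "0.08 0 0.05 0" --pt "0.17 0 0.1 0" --pt "0.17 0 0.1 0" --pt "0.17 0 0.1 0"

```text
time: 13.65
tool_pos: [0.4794, 0.19, 0.1275]
ee_rot: [-3.142, 0.0, 2.877]
wrist_force: [0.2, -0.4, -0.1]
width: 0.042
finger_force: 30.0
```

```bash
sed -i 's/o\["width"\].round(4)/round(o["width"],4)/' st.py; python3 st.py
```

```text
13.65 w 0.042 29.9962055683136 trq [ 0.022 -0.215 -0.07 ] rot [-3.142  0.     2.877]
G stage [-66.5   0.1   2.1] f [ 0.21 -0.32  0.16] jt [  0.1 -31.4 -29.1   0.1   0.3   0. ]
```

servo_tool --pt "0.08 0 0.05 0" --pt "0.17 0 0.1 0" --pt "0.17 0 0.1 0" --pt "0.17 0 0.1 0"

```text
time: 14.15
tool_pos: [0.4777, 0.1904, 0.1264]
ee_rot: [-3.142, 0.0, 2.877]
wrist_force: [-0.1, -0.1, -0.4]
width: 0.0421
finger_force: 30.0
```

```bash
python3 st.py
python3 - <<'E'
from h import *
m=camera_model("wrist");w=snapshot("wrist"); s=snapshot("scene")
c=FC+M@[-.027,0,.003]
for z,col in((-.003,(0,0,255)),(.003,(255,0,0))):
    Q=np.array([c+M@[a,b,z] for a,b in((-.045,-.0225),(-.045,.0225),(.045,.0225),(.045,-.0225))])
    if z>0:
        q=proj("scene",Q); print(q); #draw scene
        S=cv2.resize(s[150:250,350:450],(400,400),interpolation=2); cv2.polylines(S,[(((q-[350,150])*4+1.5)*8).round().astype(int)],True,col,1,16,3)
    q=proj("w",Q[:2],m); cv2.polylines(w,[(q*8).round().astype(int)],False,col,1,16,3)
cv2.imwrite("pics/p3.png",np.hstack([S,cv2.resize(w[240:400,240:400],(400,400),interpolation=2)]))
E
```

```text
14.15 w 0.0421 29.995516687631607 trq [ 0.03  -0.346  0.058] rot [-3.142  0.     2.877]
G stage [-66.5   0.    0.1] f [ 0.35 -0.08 -0.27] jt [  0.1 -31.4 -29.1   0.1   0.3   0. ]
[[387.40954861 178.38528659]
 [406.42287737 177.78028426]
 [406.98077733 215.88543857]
 [388.11774582 216.53206681]]
```

View pics/p3.png

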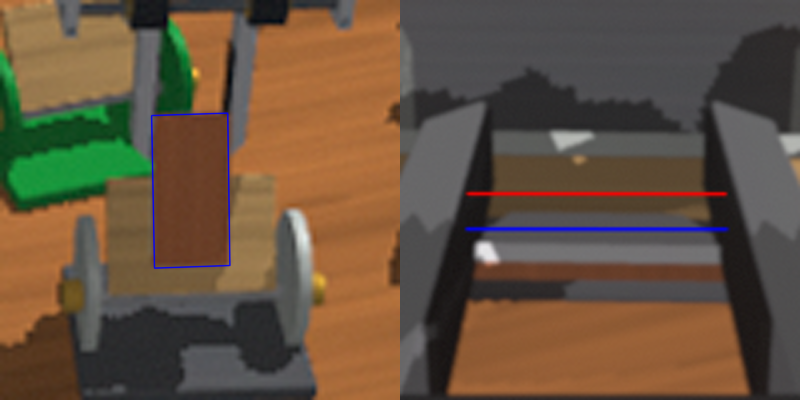

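The scene view matches the flush overlay within a pixel, but the wrist view shows the upper end still standing off: its edges are at rows 241 and 281 of the crop, against 193 and 228 predicted. I'll fit the remaining tilt.

Run:
```python
from h import *
m=camera_model("wrist"); o=get_obs()
rs=[150+(y+.5)/4-.5 for y in(114,266)]; rw=[240+(y+.5)/2.5-.5 for y in(241,281)]
def f(v):
    x,n,t=v; e=np.array([np.cos(t),0,-np.sin(t)]); k=np.array([np.sin(t),0,np.cos(t)]); c=np.array([x,0,n])
    P=lambda l,z:(FC+M@(c+l*e+z*k))[None]
    return np.r_[proj("scene",P(-.045,.003))[0,1]-rs[0],proj("scene",P(.045,.003))[0,1]-rs[1],
      proj("w",P(-.045,-.003),m)[0,1]-rw[0],proj("w",P(-.045,.003),m)[0,1]-rw[1]]
r=least_squares(f,[-.027,.005,.1]);x,n,t=r.x
print("x,n",r.x[:2].round(4),"tilt deg",np.degrees(t).round(1),r.fun.round(2))
print("silver bottom n",n-.045*np.sin(t)-.003*np.cos(t),"top n",n+.045*np.sin(t)-.003)
G=(o["tool_pos"]+[0,0,.005]-FC)@M; d=G-[x,0,n]; print("G",G,"along up",-d[0]*np.cos(t)+d[2]*np.sin(t),"perp",d[0]*np.sin(t)+d[2]*np.cos(t))
# numeric sensitivity
print(np.linalg.inv(r.jac.T@r.jac).diagonal()**.5)
```

```text
x,n [-0.0275  0.0095] tilt deg 2.4 [-0.18  0.04  0.72 -0.71]
silver bottom n 0.004562827562839726 top n 0.008396280126551778
G [-6.64670876e-02  3.47779763e-05  1.20180267e-04] along up 0.03849010864387266 perp -0.011008625783813638
[0.00165561 0.0136089  0.30292535]
```

servo_tool --pt "0.08 0 0.05 0" --pt "0.17 0 0.1 0" --pt "0.25 0 0.16 0" --pt "0.25 0 0.16 0"

```text
time: 14.75
tool_pos: [0.4752, 0.1911, 0.1247]
ee_rot: [-3.141, -0.0, 2.878]
wrist_force: [1.1, 0.4, -0.2]
width: 0.0416
finger_force: 30.0
```

```bash
python3 st.py
```

```text
14.75 w 0.0416 29.995735064148903 trq [ 0.033 -0.312 -0.03 ] rot [-3.141 -0.     2.878]
G stage [-66.4   0.   -3. ] f [0.64 0.63 0.71] jt [  0.1 -31.2 -29.1   0.1   0.3   0. ]
```

servo_tool --pt "0.08 0 0.05 0" --pt "0.17 0 0.1 0" --pt "0.17 0 0.1 0" --pt "0.17 0 0.1 0"

```text
time: 15.25
tool_pos: [0.4736, 0.1915, 0.1238]
ee_rot: [-3.142, 0.0, 2.877]
wrist_force: [1.2, -0.6, -0.0]
width: 0.0418
finger_force: 30.0
```

```bash
python3 st.py
python3 - <<'E'
from h import *
w=snapshot("wrist")
m=camera_model("wrist");c=FC+M@[-.027,0,.003]
for z,col in((-.003,(0,0,255)),(.003,(255,0,0))):
    q=proj("w",np.array([c+M@[-.045,b,z] for b in(-.0225,.0225)]),m); cv2.polylines(w,[(q*8).round().astype(int)],False,col,1,16,3)
q=proj("w",np.array([FC+M@[-.035,b,0] for b in(-.05,.05)]),m); cv2.polylines(w,[(q*8).round().astype(int)],False,(0,255,255),1,16,3)
cv2.imwrite("pics/p4.png",cv2.resize(w[240:400,220:420],(750,600),interpolation=2))
E
```

```text
15.25 w 0.0418 29.995620839763433 trq [ 0.043 -0.359 -0.002] rot [-3.142  0.     2.877]
G stage [-66.5   0.   -4.8] f [ 0.69 -0.22  1.11] jt [  0.1 -31.1 -29.1   0.1   0.3   0. ]
```

View pics/p4.png

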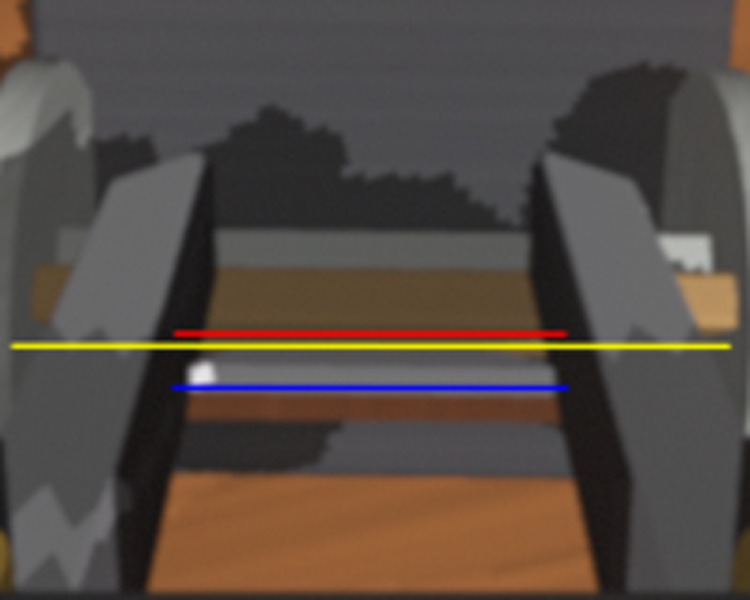

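Wrist view: the pad's top edge is on the predicted yellow line (row 346). The blank's end face spans rows 362–422, against 333–388 when flush, so about 3.5 mm is left at the top.

servo_tool --pt "0.08 0 0.05 0" --pt "0.17 0 0.1 0" --pt "0.17 0 0.1 0" --pt "0.17 0 0.1 0"

```text
time: 15.8
tool_pos: [0.472, 0.192, 0.1228]
ee_rot: [-3.141, 0.0, 2.877]
wrist_force: [0.5, -0.0, -1.7]
width: 0.0414
finger_force: 30.0
```

```bash
python3 st.py
```

```text
15.8 w 0.0414 29.995262380689383 trq [ 0.063 -0.313 -0.011] rot [-3.141  0.     2.877]
G stage [-66.5   0.   -6.8] f [ 1.77  0.1  -0.46] jt [  0.1 -30.9 -29.    0.1   0.3   0. ]
```

servo_tool --pt "0.08 0 0.05 0" --pt "0.13 0 0.08 0" --pt "0.13 0 0.08 0" --pt "0.13 0 0.08 0"

```text
time: 16.3
tool_pos: [0.4708, 0.1923, 0.122]
ee_rot: [-3.142, 0.0, 2.877]
wrist_force: [0.5, -0.1, -0.3]
width: 0.0415
finger_force: 30.0
```

```bash
python3 st.py
```

```text
16.3 w 0.0415 29.995257910341024 trq [ 0.122 -0.334 -0.031] rot [-3.142  0.     2.877]
G stage [-66.5   0.   -8.3] f [0.55 0.02 0.32] jt [  0.1 -30.8 -29.    0.1   0.3   0. ]
```

servo_tool --pt "0.08 0 0.05 0" --pt "0.13 0 0.08 0" --pt "0.13 0 0.08 0" --pt "0.13 0 0.08 0"

```text
time: 16.8
tool_pos: [0.4695, 0.1927, 0.1212]
ee_rot: [-3.141, 0.0, 2.877]
wrist_force: [-0.5, 0.0, -0.5]
width: 0.0416
finger_force: 30.0
```

servo_tool --pt "0.08 0 0.05 0" --pt "0.13 0 0.08 0" --pt "0.13 0 0.08 0" --pt "0.13 0 0.08 0"

```text
time: 17.3
tool_pos: [0.4683, 0.193, 0.1204]
ee_rot: [-3.142, 0.0, 2.877]
wrist_force: [1.4, 0.0, -0.7]
width: 0.0417
finger_force: 30.0
```

```bash
python3 st.py
python3 - <<'E'
from h import *
w=snapshot("wrist");s=snapshot("scene")
m=camera_model("wrist");c=FC+M@[-.027,0,.003]
for z,col in((-.003,(0,0,255)),(.003,(255,0,0))):
    q=proj("w",np.array([c+M@[-.045,b,z] for b in(-.0225,.0225)]),m); cv2.polylines(w,[(q*8).round().astype(int)],False,col,1,16,3)
q=proj("w",np.array([FC+M@[-.035,b,0] for b in(-.05,.05)]),m); cv2.polylines(w,[(q*8).round().astype(int)],False,(0,255,255),1,16,3)
cv2.imwrite("pics/p5.png",np.hstack([cv2.resize(s[160:240,360:440],(400,400),interpolation=2),cv2.resize(w[240:400,240:400],(400,400),interpolation=2)]))
E
```

```text
17.3 w 0.0417 29.994890615344048 trq [ 0.036 -0.311  0.085] rot [-3.142  0.     2.877]
G stage [-66.5   0.  -11.4] f [1.32 0.37 0.76] jt [  0.1 -30.7 -29.    0.    0.3   0. ]
```

View pics/p5.png

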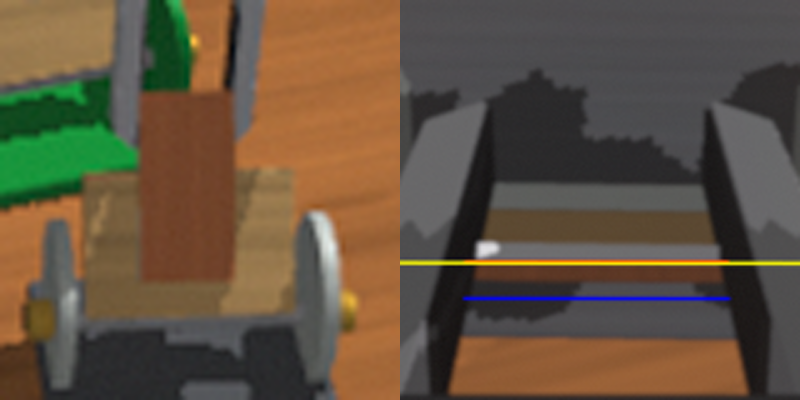

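The blank is now near or slightly past flush: its end face is at rows 242–283, against 262–298 predicted. The force is small and noisy, so I'll average readings.

```bash
cat > avg.py <<'E'
from h import *
F=[];T=[]
for i in range(8):
    snapshot("top"); o=get_obs(); F.append(o["wrist_force"]@M); T.append(o["wrist_torque"])
F=np.array(F)-[1.67,0,-1.03]
print(o["time"],"contact f stage",F.mean(0).round(2),"sd",F.std(0).round(2),"T",np.mean(T,0).round(3),"G",((o["tool_pos"]+[0,0,.005]-FC)@M*1000).round(1),"w",round(o["width"],4))
E
python3 avg.py
```

```text
17.8 contact f stage [-0.66  0.54  1.22] sd [0.25 0.56 0.53] T [ 0.059 -0.32   0.016] G [-66.5   0.  -11.4] w 0.0415
```

The contact force is only about 1.2 N. The blank slid towards the finger edge during the swing, so the grip is poor. It now faces the right way, so I'll set it down on the rest with silver against the panel, regrip it properly and come back.

servo_tool --pt "-0.4 0 -0.3 0" --pt "-0.9 0 -0.6 0" --pt "-1.6 0 -1.2 0" --pt "-2.4 0 -2.2 0" --pt "-3 0 -3.6 0" --pt "-3 0 -5.2 0" --pt "-3 0 -6.5 0" --pt "-3 0 -7 0"

```text
time: 18.8
tool_pos: [0.4976, 0.1854, 0.1922]
ee_rot: [3.14, 0.002, 2.878]
wrist_force: [0.3, -0.3, -1.9]
width: 0.0442
finger_force: 30.0
```

Run:
```python
from h import *
m=camera_model("wrist"); w=snapshot("wrist"); s=snapshot("scene"); o=get_obs()
print(o["time"],o["tool_pos"].round(4),o["width"],o["finger_force"],(o["wrist_force"]).round(2),o["wrist_torque"].round(3))
np.save("w6.npy",w);np.save("s6.npy",s); np.save("w5.npy",cv2.imread("pics/p5.png"))
# colour profile down the wrist centre column, and scene copper mask
for r in range(200,400,4): print(r,w[r,310:328].mean(0).astype(int).tolist(),end=" ")
b,g,rr=[s[...,i].astype(float) for i in range(3)]
S=s[100:230,370:430]; print(); 
for r in range(120,230,3): print(r,s[r,396:400].mean(0).astype(int).tolist(),end=" ")
```

```text
18.9 [0.4974 0.1854 0.1914] 0.04436300349231719 29.99474197626114 [ 0.52 -0.32 -1.81] [ 0.102 -0.13  -0.053]
200 [78, 76, 77] 204 [78, 76, 77] 208 [78, 76, 78] 212 [78, 76, 78] 216 [80, 77, 79] 220 [78, 76, 77] 224 [79, 76, 78] 228 [159, 162, 161] 232 [144, 153, 157] 236 [90, 138, 175] 240 [91, 138, 176] 244 [72, 107, 136] 248 [56, 83, 104] 252 [58, 87, 109] 256 [55, 80, 101] 260 [58, 86, 109] 264 [57, 84, 106] 268 [77, 76, 78] 272 [84, 83, 84] 276 [95, 94, 96] 280 [90, 89, 91] 284 [94, 93, 95] 288 [94, 93, 95] 292 [90, 89, 91] 296 [96, 95, 97] 300 [94, 94, 96] 304 [87, 87, 89] 308 [87, 86, 88] 312 [87, 86, 88] 316 [87, 86, 88] 320 [87, 86, 89] 324 [87, 86, 89] 328 [87, 87, 89] 332 [87, 86, 89] 336 [87, 86, 89] 340 [99, 98, 100] 344 [104, 103, 105] 348 [36, 52, 86] 352 [44, 73, 118] 356 [58, 102, 162] 360 [54, 95, 151] 364 [55, 96, 152] 368 [55, 96, 152] 372 [55, 96, 153] 376 [53, 93, 147] 380 [54, 95, 150] 384 [55, 96, 153] 388 [55, 96, 154] 392 [55, 96, 153] 396 [51, 89, 141] 
120 [31, 60, 75] 123 [61, 112, 180] 126 [52, 87, 134] 129 [52, 48, 43] 132 [58, 109, 174] 135 [59, 108, 170] 138 [58, 105, 167] 141 [55, 103, 166] 144 [58, 106, 170] 147 [58, 110, 175] 150 [56, 106, 170] 153 [58, 109, 174] 156 [57, 109, 173] 159 [51, 65, 97] 162 [36, 59, 99] 165 [35, 58, 99] 168 [36, 59, 99] 171 [36, 58, 99] 174 [34, 57, 97] 177 [36, 58, 98] 180 [35, 57, 98] 183 [36, 58, 97] 186 [37, 57, 99] 189 [36, 57, 97] 192 [35, 55, 96] 195 [79, 122, 154] 198 [71, 111, 140] 201 [77, 120, 152] 204 [79, 121, 153] 207 [71, 110, 139] 210 [74, 116, 148] 213 [78, 122, 153] 216 [77, 119, 150] 219 [76, 117, 148] 222 [77, 116, 145] 225 [86, 83, 83] 228 [75, 71, 71]
```

```bash
cat > fit.py <<'E'
from h import *
def fit(o,m,rs,rw,hd=A-np.pi,verbose=1):
    # vertical-plane fit: coords relative to grasp point G: slope angle th (90=vertical, silver inward), h outward horiz, z up
    G=o["tool_pos"]+[0,0,.005]; H=np.array([np.cos(hd),np.sin(hd),0]); Z=np.array([0,0,1.])
    def f(v):
        h,z,th=v; dn=np.cos(th)*H-np.sin(th)*Z; no=np.sin(th)*H+np.cos(th)*Z  # no = copper normal
        P=lambda l,k:(G+h*H+z*Z+l*dn+k*no)[None]
        out=[proj("scene",P(l,.003))[0,1]-r for l,r in zip((-.045,.045),rs)]
        out+=[proj("w",P(l,k),m)[0,1]-r for (l,k),r in zip(((-.045,-.003),(-.045,.003),(.045,-.003)),rw)]
        return np.array(out)
    r=least_squares(f,[0,-.035,1.3]); h,z,th=r.x
    print("centre rel G h,z mm",(r.x[:2]*1000).round(1),"slope deg",np.degrees(th).round(1),"res",r.fun.round(1))
    along=-(h*np.cos(th)-z*np.sin(th)); print("G: up along blank",round(1000*along,1),"perp to copper side",round(-1000*(h*np.sin(th)+z*np.cos(th)),1))
E
python3 - <<'E'
from fit import *
fit(get_obs(),camera_model("wrist"),[159,193.5],[338.5,353,302.5])
fit(get_obs(),camera_model("wrist"),[159,193.5],[338.5,353])
w=np.load("w6.npy")
for r in range(262,312,3): print(r,w[r,250:390:10].mean(1).astype(int).tolist())
print([w[r,318].tolist() for r in range(334,358)])
E
```

```text
centre rel G h,z mm [ 17.9 -29.6] slope deg 74.1 res [-1.9  2.   0.1 -0.1 -0.2]
G: up along blank -33.3 perp to copper side -9.1
centre rel G h,z mm [ 10.3 -33.6] slope deg 85.9 res [-0.4  0.3  0.8 -0.8]
G: up along blank -34.2 perp to copper side -7.9
262 [102, 76, 80, 80, 82, 82, 83, 84, 84, 86, 86, 86, 87, 80]
265 [102, 54, 68, 72, 75, 79, 82, 83, 83, 82, 83, 85, 83, 53]
268 [98, 44, 43, 44, 44, 77, 77, 77, 77, 78, 51, 49, 51, 46]
271 [78, 44, 43, 44, 61, 78, 76, 78, 75, 75, 46, 45, 45, 45]
274 [69, 43, 45, 43, 113, 111, 107, 91, 112, 111, 111, 45, 44, 45]
277 [68, 44, 43, 46, 112, 113, 113, 88, 102, 113, 113, 44, 45, 45]
280 [69, 43, 67, 50, 113, 112, 110, 88, 87, 101, 113, 44, 62, 60]
283 [68, 68, 100, 58, 112, 112, 110, 88, 88, 87, 98, 44, 103, 77]
286 [76, 102, 85, 62, 94, 113, 112, 89, 87, 88, 87, 44, 101, 102]
289 [101, 101, 61, 75, 89, 113, 113, 88, 88, 87, 88, 42, 95, 102]
292 [102, 102, 40, 83, 88, 110, 110, 88, 88, 88, 89, 72, 81, 102]
295 [102, 101, 30, 87, 88, 89, 113, 87, 87, 88, 88, 78, 57, 103]
298 [101, 102, 27, 89, 87, 88, 113, 87, 88, 88, 87, 82, 41, 101]
301 [101, 101, 30, 88, 87, 87, 103, 87, 87, 88, 88, 85, 29, 102]
304 [101, 102, 29, 88, 88, 88, 88, 87, 87, 88, 87, 89, 31, 102]
307 [101, 101, 30, 88, 88, 88, 87, 88, 88, 87, 88, 89, 29, 101]
310 [101, 101, 29, 87, 88, 87, 87, 88, 88, 87, 88, 88, 27, 103]
[[87, 86, 89], [87, 87, 90], [88, 88, 90], [87, 87, 90], [88, 88, 90], [91, 90, 93], [99, 98, 100], [103, 102, 104], [104, 103, 105], [104, 104, 106], [105, 103, 105], [99, 98, 102], [78, 82, 96], [50, 62, 89], [37, 54, 86], [36, 53, 86], [37, 53, 86], [37, 57, 93], [43, 72, 114], [51, 89, 141], [58, 100, 158], [60, 104, 164], [59, 102, 163], [57, 101, 159]]
```

Run:
```python
from fit import *
fit(get_obs(),camera_model("wrist"),[159,193.5],[339,352,272.5])
```

```text
centre rel G h,z mm [  9.6 -34.1] slope deg 87.1 res [-0.1  0.1  0.1 -0.1 -0. ]
G: up along blank -34.6 perp to copper side -7.8
```

The blank hangs near vertical (87°), with only part of its thickness under the pads, so the rest is worth using. Next I'll compute the set-down path.

Run:
```python
from h import *
o=get_obs(); p=o["tool_pos"]; hd=-.07; H=np.array([np.cos(hd),np.sin(hd),0]);Z=np.array([0,0,1.])
C0=np.array([.5133,-.1933,.0705])
th0=np.radians(60); up0=-np.cos(th0)*H+np.sin(th0)*Z; no0=np.sin(th0)*H+np.cos(th0)*Z
K=C0-.045*up0-.003*no0
def T(th,lift,out=0):
    th=np.radians(th); up=-np.cos(th)*H+np.sin(th)*Z; no=np.sin(th)*H+np.cos(th)*Z
    return K+lift*up0+out*no0+.0796*up-.0048*no-[0,0,.005]
P1=T(87,.004,.012)+[0,0,.07]; d=P1-p
print("K",K,"P1",P1.round(4),"turn",-np.degrees(hd+np.pi-o["ee_rot"][2]))
print("to P1 in tool now cm",(d@axes(o["ee_rot"][2]).T*100).round(2))
ax=axes(hd+np.pi)
for t,l,ou in((87,.004,.012),(87,.004,.002),(78,.004,0),(69,.004,0),(60,.004,0),(57,.003,0)): print(t,((T(t,l,ou)-P1)@ax.T*100).round(2),T(t,l,ou).round(3))
```

```text
K [ 0.53315318 -0.194692    0.03002886] P1 [ 0.5326 -0.1947  0.1837] turn -11.1132815706372
to P1 in tool now cm [-13.32 -35.77   0.76]
87 [0. 0. 7.] [ 0.533 -0.195  0.114]
87 [0.87 0.   7.5 ] [ 0.524 -0.194  0.109]
78 [ 2.27 -0.    7.84] [ 0.51  -0.193  0.105]
69 [3.44 0.   8.26] [ 0.498 -0.192  0.101]
60 [4.54 0.   8.87] [ 0.487 -0.191  0.095]
57 [4.83 0.   9.2 ] [ 0.484 -0.191  0.092]
```

servo_tool --pt "-0.6 -2 0 -1" --pt "-1.9 -6 0 -2.5" --pt "-3.8 -11 0 -4" --pt "-6 -16.5 0 -6" --pt "-8 -22 0 -8" --pt "-10 -27.5 0 -10" --pt "-11.9 -32.5 0.3 -11.1" --pt "-13.3 -35.8 0.7 -11.1"

```text
time: 19.9
tool_pos: [0.5315, -0.1974, 0.1826]
ee_rot: [3.141, -0.001, 3.069]
wrist_force: [0.7, 0.1, -2.1]
width: 0.0441
finger_force: 30.0
```

servo_tool --pt "0 0 2 0" --pt "0 0 4 0" --pt "0 0 6 0" --pt "0 0 7 0" --pt "0.3 0 7.2 0" --pt "0.6 0 7.4 0" --pt "0.87 0 7.5 0" --pt "0.87 0 7.5 0"

```text
time: 20.9
tool_pos: [0.5235, -0.1946, 0.1091]
ee_rot: [-3.141, 0.001, 3.071]
wrist_force: [-0.0, -0.6, -1.7]
width: 0.0439
finger_force: 30.0
```

Run:
```python
from h import *
o=get_obs(); print(o["time"],o["tool_pos"].round(4),o["ee_rot"].round(3),o["width"],o["wrist_force"].round(2),o["wrist_torque"].round(2))
```

```text
20.9 [ 0.5235 -0.1946  0.1091] [-3.141e+00  1.000e-03  3.071e+00] 0.04389761268279051 [-0.02 -0.58 -1.73] [ 0.09 -0.16  0.01]
```

Positioned just off the panel. Now I'll lean it back in an arc.

servo_tool --pt "0.5 0 0.12 0" --pt "1 0 0.24 0" --pt "1.4 0 0.34 0" --pt "1.8 0 0.48 0" --pt "2.2 0 0.62 0" --pt "2.57 0 0.76 0" --pt "2.57 0 0.76 0"

```text
time: 21.78
tool_pos: [0.497, -0.1926, 0.1003]
ee_rot: [3.141, -0.001, 3.071]
wrist_force: [-0.5, -0.3, -0.5]
width: 0.0421
finger_force: 30.0
```

servo_tool --pt "0.5 0 0.25 0" --pt "1 0 0.55 0" --pt "1.1 0 0.61 0" --pt "1.1 0 0.61 0"

```text
time: 22.28
tool_pos: [0.4866, -0.1918, 0.0947]
ee_rot: [3.141, -0.0, 3.071]
wrist_force: [0.2, -0.2, 0.6]
width: 0.0418
finger_force: 30.0
```

Run:
```python
from h import *
w=snapshot("wrist");s=snapshot("scene");o=get_obs(); print(o["time"],o["tool_pos"].round(4),o["width"],o["wrist_force"].round(2),o["wrist_torque"].round(2))
np.save("w7.npy",w);np.save("s7.npy",s)
for r in range(250,400,4): print(r,w[r,310:328].mean(0).astype(int).tolist(),end=" ")
print()
for r in range(190,280,3): print(r,s[r,240:246].mean(0).astype(int).tolist(),end=" ")
```

```text
22.375 [ 0.4869 -0.1919  0.0949] 0.04152789835336588 [-0.37  0.16  0.26] [ 0.22 -0.16  0.1 ]
250 [37, 36, 40] 254 [37, 35, 39] 258 [30, 29, 34] 262 [30, 29, 33] 266 [30, 28, 32] 270 [28, 27, 31] 274 [29, 27, 31] 278 [29, 27, 30] 282 [20, 19, 22] 286 [19, 19, 22] 290 [19, 19, 23] 294 [19, 19, 22] 298 [21, 21, 25] 302 [22, 22, 26] 306 [22, 22, 26] 310 [23, 23, 27] 314 [24, 24, 29] 318 [25, 25, 31] 322 [26, 27, 32] 326 [27, 28, 34] 330 [25, 27, 33] 334 [101, 99, 102] 338 [130, 129, 131] 342 [138, 136, 139] 346 [56, 76, 120] 350 [48, 72, 120] 354 [68, 119, 187] 358 [67, 117, 183] 362 [64, 111, 175] 366 [62, 108, 170] 370 [61, 106, 167] 374 [64, 111, 175] 378 [62, 106, 167] 382 [61, 104, 164] 386 [63, 109, 171] 390 [63, 109, 172] 394 [63, 111, 175] 398 [51, 67, 94] 
190 [34, 57, 82] 193 [49, 51, 56] 196 [46, 50, 60] 199 [33, 56, 86] 202 [29, 52, 82] 205 [29, 53, 83] 208 [58, 109, 172] 211 [57, 105, 168] 214 [59, 111, 175] 217 [62, 116, 184] 220 [63, 111, 174] 223 [38, 61, 105] 226 [39, 63, 106] 229 [39, 63, 106] 232 [39, 62, 106] 235 [38, 62, 106] 238 [39, 64, 107] 241 [39, 63, 106] 244 [39, 63, 106] 247 [38, 62, 105] 250 [40, 63, 106] 253 [40, 62, 106] 256 [39, 62, 105] 259 [39, 62, 105] 262 [32, 46, 77] 265 [18, 17, 17] 268 [16, 14, 16] 271 [17, 14, 14] 274 [16, 15, 15] 277 [16, 15, 14]
```

Run:
```python
from fit import *
o=get_obs()
fit(o,camera_model("wrist"),[221.7,262.5],[332.5,352],hd=-.07)
C0=np.array([.5133,-.1933,.0705])
m=camera_model("wrist")
H=np.array([np.cos(-.07),np.sin(-.07),0]);Z=np.array([0,0,1.]);up=-.5*H+.866*Z;no=.866*H+.5*Z
for k in(-.003,.003): print(proj("w",(C0+.045*up+k*no)[None],m),proj("scene",np.array([C0+.045*up+k*no,C0-.045*up+k*no])))
```

```text
centre rel G h,z mm [ 30.6 -26.6] slope deg 56.4 res [ 0.  -0.5  2.5 -2.4]
G: up along blank -39.1 perp to copper side -10.8
[[319.18819185 329.84171168]] [[238.41651105 221.50036812]
 [244.51414411 261.17971753]]
[[319.18980664 344.30771011]] [[238.53627782 221.77666985]
 [244.66261627 261.64856526]]
```

servo_tool --pt "0 0 0 0" --pt "0 0 0 0" --pt "0 0 0 0" --pt "-0.5 0 0 0" --pt "-1.05 0 0.15 0" --pt "-1.05 0 0.15 0" --claw 0

```text
time: 23.12
tool_pos: [0.4977, -0.1927, 0.093]
ee_rot: [3.142, -0.0, 3.071]
wrist_force: [-0.1, -0.3, 0.3]
width: 0.0936
finger_force: 0.0
```

Run:
```python
from h import *
w=snapshot("wrist");s=snapshot("scene");o=get_obs(); m=camera_model("wrist");print(o["time"],o["tool_pos"].round(4),o["width"])
cols=lambda a:[x.tolist() for x in a]
print([ (r,w[r,314:324].mean(0).astype(int).tolist()) for r in range(270,330,2)])
print("row mid cols",[(c,w[290:300,c].mean(0).astype(int).tolist()) for c in range(255,385,5)])
print([(r,s[r,240:244].mean(0).astype(int).tolist()) for r in list(range(216,228))+list(range(256,268))])
C0=np.array([.5133,-.1933,.0705]);H=np.array([np.cos(-.07),np.sin(-.07),0]);Z=np.array([0,0,1.]);up=-.5*H+.866*Z;no=.866*H+.5*Z
Y=np.array([-H[1],H[0],0])
for k in(-.003,.003): print(proj("w",np.array([C0+.045*up+k*no+y*Y for y in(-.0225,.0225)]),m).round(1))
```

```text
23.225 [ 0.4973 -0.1926  0.0931] 0.09407595859486191
[(270, [18, 18, 22]), (272, [18, 18, 22]), (274, [17, 17, 21]), (276, [18, 18, 22]), (278, [18, 18, 22]), (280, [18, 18, 22]), (282, [19, 19, 23]), (284, [20, 20, 24]), (286, [20, 21, 24]), (288, [20, 20, 25]), (290, [20, 21, 26]), (292, [21, 21, 26]), (294, [20, 21, 26]), (296, [21, 22, 27]), (298, [22, 23, 29]), (300, [22, 23, 29]), (302, [22, 23, 30]), (304, [23, 24, 30]), (306, [41, 41, 45]), (308, [110, 109, 111]), (310, [127, 126, 129]), (312, [128, 126, 129]), (314, [109, 112, 123]), (316, [50, 67, 106]), (318, [41, 63, 105]), (320, [46, 70, 118]), (322, [42, 65, 109]), (324, [34, 53, 87]), (326, [35, 53, 88]), (328, [32, 44, 71])]
row mid cols [(255, [35, 58, 91]), (260, [33, 56, 88]), (265, [27, 41, 62]), (270, [20, 23, 31]), (275, [20, 23, 31]), (280, [20, 22, 30]), (285, [21, 23, 29]), (290, [20, 22, 28]), (295, [20, 22, 28]), (300, [21, 22, 28]), (305, [21, 22, 27]), (310, [21, 22, 27]), (315, [21, 22, 27]), (320, [20, 21, 27]), (325, [21, 21, 27]), (330, [21, 22, 27]), (335, [21, 22, 27]), (340, [21, 22, 28]), (345, [21, 22, 27]), (350, [21, 22, 28]), (355, [21, 23, 28]), (360, [21, 22, 28]), (365, [22, 23, 30]), (370, [22, 23, 30]), (375, [23, 25, 32]), (380, [30, 31, 38])]
[(216, [59, 109, 175]), (217, [62, 115, 183]), (218, [63, 117, 185]), (219, [61, 112, 179]), (220, [61, 111, 176]), (221, [57, 95, 150]), (222, [45, 67, 107]), (223, [38, 63, 107]), (224, [39, 65, 109]), (225, [41, 64, 109]), (226, [40, 65, 109]), (227, [40, 64, 109]), (256, [39, 63, 106]), (257, [38, 63, 107]), (258, [40, 63, 106]), (259, [40, 63, 108]), (260, [40, 63, 107]), (261, [40, 65, 109]), (262, [35, 53, 88]), (263, [22, 24, 32]), (264, [20, 18, 18]), (265, [20, 18, 19]), (266, [15, 13, 13]), (267, [16, 15, 13])]
[[265.3 309.5]
 [373.2 309.5]]
[[264.8 324.2]
 [373.7 324.2]]
```

The blank is seated on the rest: its end face is at wrist rows 307–321, against 309–324 predicted. Regripping centrally now.

servo_tool --pt "0.1 0 0 0" --pt "0.1 0 0 0" --pt "0.1 0 0 0" --pt "0.1 0 0 0" --pt "0.1 0 0 0" --claw 255

```text
time: 23.85
tool_pos: [0.4963, -0.1926, 0.0933]
ee_rot: [-3.141, 0.0, 3.071]
wrist_force: [0.0, 0.5, -0.6]
width: 0.0474
finger_force: 0.0
```

servo_tool --pt "0 0 0 0" --pt "0 0 -2 0" --pt "0 0 -5 0" --pt "0 0 -9 0" --pt "0 0 -10 0" --pt "0 0 -10 0"

```text
time: 24.6
tool_pos: [0.4963, -0.1926, 0.1929]
ee_rot: [-3.141, 0.0, 3.071]
wrist_force: [0.5, 0.9, -2.0]
width: 0.0442
finger_force: 30.0
```

Run:
```python
from fit import *
m=camera_model("wrist");w=snapshot("wrist");s=snapshot("scene");o=get_obs();np.save("w8.npy",w);np.save("s8.npy",s)
p=o["tool_pos"]; a=o["ee_rot"][2]; print(o["time"],p.round(4),a,o["width"],o["wrist_force"].round(2))
# G rel blank at grip assumed: up 32mm, perp 0 -> place: blank slope 60 vs pad 58.3; centre target xs=-.034
th=np.radians(60); ph=SL-th  # stage-frame tilt (pad slope - blank slope); >0 => bottom? 
Hs=np.array([np.cos(YAW),np.sin(YAW),0]);Z=np.array([0,0,1.]);up=-np.cos(th)*Hs+np.sin(th)*Z
C=FC+M@[-.034,0,.003]
for out in(.03,.003,0): 
    t=C+M@[0,0,out]+.032*up-[0,0,.005]; print(out,t.round(4))
t=C+M@[0,0,.03]+.032*up-[0,0,.005]
d=t+[0,0,.05]-p; print("to above cm",(d@axes(a).T*100).round(2),"turn",-np.degrees((A-a)))
print([(r,w[r,314:324].mean(0).astype(int).tolist()) for r in range(290,340,2)])
```

```text
24.7 [ 0.4954 -0.1921  0.191 ] 3.0711191501949613 0.044643991914904944 [ 0.31 -1.37 -1.48]
0.03 [0.5057 0.1828 0.1438]
0.003 [0.4836 0.1888 0.1296]
0 [0.4811 0.1895 0.128 ]
to above cm [ 1.61 37.48 -0.27] turn 11.128358525088144
[(290, [63, 111, 175]), (292, [62, 110, 173]), (294, [60, 106, 168]), (296, [59, 103, 164]), (298, [58, 101, 160]), (300, [56, 98, 156]), (302, [56, 98, 156]), (304, [58, 101, 161]), (306, [59, 103, 164]), (308, [57, 100, 159]), (310, [97, 111, 142]), (312, [124, 124, 128]), (314, [125, 124, 127]), (316, [121, 120, 126]), (318, [69, 81, 111]), (320, [41, 63, 106]), (322, [42, 64, 107]), (324, [40, 61, 102]), (326, [35, 54, 89]), (328, [35, 53, 88]), (330, [51, 88, 141]), (332, [59, 103, 164]), (334, [60, 105, 166]), (336, [59, 104, 165]), (338, [58, 102, 162])]
```

servo_tool --pt "0.1 2.5 0 1" --pt "0.3 7 0 2.5" --pt "0.5 12.5 0 4" --pt "0.8 18 0 6" --pt "1 23.5 0 8" --pt "1.2 29 0 10" --pt "1.4 34 0 11.1" --pt "1.6 37.5 -0.2 11.1"

```text
time: 25.7
tool_pos: [0.5053, 0.1846, 0.1925]
ee_rot: [-3.14, -0.004, 2.879]
wrist_force: [0.1, 0.3, -1.4]
width: 0.0444
finger_force: 30.0
```

servo_tool --pt "0 0 0 0" --pt "0 0 2 0" --pt "0 0 4 0" --pt "0 0 5 0" --pt "0 0 5 0"

```text
time: 26.32
tool_pos: [0.506, 0.1816, 0.1437]
ee_rot: [-3.14, -0.003, 2.876]
wrist_force: [-0.3, -0.0, -1.4]
width: 0.0446
finger_force: 30.0
```

Run:
```python
from fit import *
m=camera_model("wrist");w=snapshot("wrist");s=snapshot("scene");o=get_obs();np.save("w9.npy",w);np.save("s9.npy",s)
p=o["tool_pos"]; print(o["time"],p.round(4),o["ee_rot"].round(3),o["width"],o["wrist_force"].round(2))
th=np.radians(60);Hs=np.array([np.cos(YAW),np.sin(YAW),0]);Z=np.array([0,0,1.]);up=-np.cos(th)*Hs+np.sin(th)*Z
C=FC+M@[-.034,0,.003]; t=C+.032*up-[0,0,.005]
print("to flush cm",((t-p)@axes(A).T*100).round(2))
print([(r,s[r,394:398].mean(0).astype(int).tolist()) for r in range(165,230,2)])
print([(r,w[r,314:324].mean(0).astype(int).tolist()) for r in range(300,336,2)])
```

```text
26.425 [0.5071 0.1822 0.1457] [3.142e+00 1.000e-03 2.877e+00] 0.044746491722987156 [-0.42 -0.8  -1.39]
to flush cm [2.7  0.03 1.77]
[(165, [43, 103, 33]), (167, [38, 94, 19]), (169, [34, 82, 13]), (171, [32, 77, 13]), (173, [29, 71, 11]), (175, [36, 70, 58]), (177, [42, 66, 114]), (179, [41, 66, 112]), (181, [40, 66, 112]), (183, [41, 66, 112]), (185, [41, 67, 112]), (187, [40, 66, 112]), (189, [41, 66, 112]), (191, [41, 65, 111]), (193, [41, 65, 110]), (195, [42, 66, 111]), (197, [41, 65, 110]), (199, [41, 65, 110]), (201, [41, 66, 111]), (203, [41, 65, 110]), (205, [40, 64, 109]), (207, [39, 64, 108]), (209, [40, 65, 109]), (211, [41, 66, 110]), (213, [39, 63, 107]), (215, [63, 98, 129]), (217, [67, 104, 131]), (219, [72, 110, 139]), (221, [65, 102, 129]), (223, [79, 96, 112]), (225, [84, 82, 82]), (227, [93, 89, 87]), (229, [41, 39, 39])]
[(300, [77, 75, 77]), (302, [78, 76, 77]), (304, [76, 74, 76]), (306, [76, 74, 76]), (308, [78, 76, 78]), (310, [95, 93, 96]), (312, [107, 107, 109]), (314, [109, 107, 110]), (316, [105, 104, 108]), (318, [59, 70, 95]), (320, [36, 54, 90]), (322, [37, 55, 91]), (324, [35, 53, 87]), (326, [31, 47, 76]), (328, [31, 46, 75]), (330, [45, 76, 122]), (332, [51, 89, 141]), (334, [51, 90, 143])]
```

servo_tool --pt "0.6 0 0.4 0" --pt "1.2 0 0.8 0" --pt "1.8 0 1.2 0" --pt "2.2 0 1.45 0" --pt "2.35 0 1.55 0" --pt "2.35 0 1.55 0"

```text
time: 27.18
tool_pos: [0.484, 0.1888, 0.1297]
ee_rot: [-3.142, 0.0, 2.878]
wrist_force: [0.2, -0.7, -0.8]
width: 0.0447
finger_force: 30.0
```

servo_tool --pt "0.1 0 0.06 0" --pt "0.2 0 0.12 0" --pt "0.2 0 0.12 0"

```text
time: 27.55
tool_pos: [0.4821, 0.1892, 0.1285]
ee_rot: [-3.141, -0.0, 2.877]
wrist_force: [0.3, -0.5, -0.8]
width: 0.0445
finger_force: 30.0
```

servo_tool --pt "0.08 0 0.05 0" --pt "0.13 0 0.08 0" --pt "0.13 0 0.08 0"

```text
time: 27.92
tool_pos: [0.4808, 0.1896, 0.1277]
ee_rot: [-3.141, -0.0, 2.877]
wrist_force: [0.1, -0.2, -1.0]
width: 0.045
finger_force: 30.0
```

```bash
sed -i 's/range(8)/range(6)/' avg.py; python3 avg.py
```

```text
28.225 contact f stage [-0.42  0.06  0.62] sd [0.71 0.63 0.4 ] T [ 0.044 -0.103  0.001] G [-65.9   0.    3.6] w 0.0447
```

servo_tool --pt "0.07 0 0.05 0" --pt "0.13 0 0.08 0" --pt "0.13 0 0.08 0"

```text
time: 28.6
tool_pos: [0.4799, 0.1899, 0.1271]
ee_rot: [3.142, 0.001, 2.877]
wrist_force: [1.2, -0.9, -1.4]
width: 0.0448
finger_force: 30.0
```

servo_tool --pt "0.05 0 0.03 0" --pt "0.085 0 0.053 0" --pt "0.085 0 0.053 0"

```text
time: 28.98
tool_pos: [0.4794, 0.19, 0.1268]
ee_rot: [3.141, 0.002, 2.877]
wrist_force: [2.1, -0.5, -0.9]
width: 0.0446
finger_force: 30.0
```

```bash
sed -i 's/range(6)/range(4)/' avg.py; python3 avg.py
```

```text
29.175 contact f stage [ 0.24 -0.4   3.13] sd [0.39 0.27 0.62] T [-0.219 -0.79  -0.039] G [-65.9   0.1   1.7] w 0.0446
```

servo_tool --pt "0.05 0 0.03 0" --pt "0.085 0 0.053 0" --pt "0.085 0 0.053 0"

```text
time: 29.55
tool_pos: [0.4786, 0.1903, 0.1264]
ee_rot: [3.141, 0.002, 2.877]
wrist_force: [4.1, -1.8, 0.8]
width: 0.0447
finger_force: 30.0
```

```bash
python3 avg.py
```

```text
29.75 contact f stage [-0.27 -0.53  5.18] sd [0.39 0.32 0.45] T [-0.33  -1.118 -0.076] G [-66.    0.1   0.4] w 0.0446
```

servo_tool --pt "0.05 0 0.03 0" --pt "0.085 0 0.053 0" --pt "0.085 0 0.053 0"

```text
time: 30.12
tool_pos: [0.4771, 0.1907, 0.1256]
ee_rot: [3.142, 0.0, 2.877]
wrist_force: [2.5, -2.5, 2.7]
width: 0.0443
finger_force: 30.0
```

```bash
python3 avg.py
```

```text
30.325 contact f stage [-2.86 -1.15  5.05] sd [0.32 0.48 0.37] T [-0.367 -0.88  -0.058] G [-66.1   0.1  -0.9] w 0.0445
```

```bash
cat > rows.py <<'E'
from h import *
m=camera_model("wrist");w=snapshot("wrist");s=snapshot("scene");o=get_obs();print(o["time"])
for x in(-.034,-.03):
  for k in(0,.003,.006): print(x,k,proj("w",(FC+M@[x-.045,0,k])[None],m).round(1),end=" ")
  print("scene",proj("scene",np.array([FC+M@[x-.045,0,.006],FC+M@[x+.045,0,.006]]))[:,1].round(1))
print("pad edge",proj("w",np.array([FC+M@[-.035,0,0],FC+M@[-.035,0,-.014]]),m)[:,1].round(1))
print([(r,w[r,314:324].mean(0).astype(int).tolist()) for r in range(296,350,2)])
print([(r,s[r,394:400].mean(0).astype(int).tolist()) for r in list(range(170,182))+list(range(206,218))])
E
python3 rows.py
```

```text
30.425
-0.034 0 [[318.1 318.2]] -0.034 0.003 [[318.1 325.6]] -0.034 0.006 [[318.1 333. ]] scene [175.1 213.3]
-0.03 0 [[318.1 318.9]] -0.03 0.003 [[318.1 326.1]] -0.03 0.006 [[318.1 333.4]] scene [176.8 214.9]
pad edge [324.2 297.4]
[(296, [99, 101, 99]), (298, [90, 92, 90]), (300, [90, 92, 91]), (302, [90, 92, 91]), (304, [67, 78, 87]), (306, [49, 71, 91]), (308, [49, 72, 91]), (310, [92, 95, 102]), (312, [108, 107, 109]), (314, [109, 107, 108]), (316, [102, 101, 106]), (318, [48, 60, 90]), (320, [36, 53, 88]), (322, [37, 54, 89]), (324, [35, 50, 82]), (326, [33, 47, 75]), (328, [33, 46, 75]), (330, [33, 46, 75]), (332, [33, 46, 75]), (334, [36, 48, 76]), (336, [68, 68, 77]), (338, [79, 77, 78]), (340, [78, 76, 78]), (342, [78, 76, 77]), (344, [77, 75, 77]), (346, [77, 75, 77]), (348, [76, 74, 76])]
[(170, [36, 87, 45]), (171, [34, 81, 43]), (172, [35, 79, 47]), (173, [38, 81, 53]), (174, [37, 81, 55]), (175, [39, 77, 83]), (176, [41, 68, 106]), (177, [42, 67, 114]), (178, [40, 66, 113]), (179, [43, 67, 114]), (180, [43, 67, 114]), (181, [41, 66, 113]), (206, [41, 66, 113]), (207, [41, 66, 113]), (208, [41, 67, 112]), (209, [41, 66, 112]), (210, [41, 66, 112]), (211, [42, 66, 112]), (212, [41, 66, 112]), (213, [45, 73, 114]), (214, [55, 86, 117]), (215, [60, 93, 117]), (216, [60, 93, 117]), (217, [61, 94, 118])]
```

Run:
```python
from h import *
m=camera_model("wrist");w=snapshot("wrist");print(get_obs()["time"])
for y in(-.047,-.042,.042,.047):
    q=proj("w",np.array([FC+M@[-.035,y,n] for n in(-.014,0)]+[FC+M@[0,y,0],FC+M@[.035,y,0]]),m); c=int(round(q[1,0])); print(y,q.round(1).tolist())
    print([(r,w[r,c].tolist()) for r in range(286,346,2)])
print([(r,w[r,314:324].mean(0).astype(int).tolist()) for r in range(280,312,2)])
```

```text
30.475
-0.047 [[230.1, 297.3], [228.5, 324.1], [241.3, 327.4], [251.0, 329.8]]
[(286, [68, 70, 70]), (288, [69, 71, 71]), (290, [68, 71, 71]), (292, [69, 70, 71]), (294, [67, 68, 69]), (296, [68, 69, 69]), (298, [68, 70, 71]), (300, [69, 70, 70]), (302, [68, 71, 71]), (304, [59, 70, 80]), (306, [55, 70, 83]), (308, [53, 70, 84]), (310, [53, 71, 87]), (312, [53, 73, 89]), (314, [52, 73, 90]), (316, [53, 72, 88]), (318, [63, 68, 73]), (320, [67, 69, 69]), (322, [70, 72, 72]), (324, [77, 77, 78]), (326, [91, 90, 90]), (328, [99, 97, 98]), (330, [85, 84, 85]), (332, [78, 77, 78]), (334, [79, 78, 79]), (336, [78, 78, 78]), (338, [78, 77, 77]), (340, [78, 77, 77]), (342, [79, 78, 78]), (344, [77, 76, 77])]
-0.042 [[239.5, 297.3], [238.1, 324.1], [249.5, 327.4], [258.1, 329.8]]
[(286, [70, 71, 71]), (288, [70, 72, 71]), (290, [69, 71, 71]), (292, [71, 73, 73]), (294, [85, 87, 88]), (296, [91, 92, 92]), (298, [91, 94, 94]), (300, [91, 93, 93]), (302, [87, 90, 92]), (304, [64, 79, 92]), (306, [81, 89, 96]), (308, [99, 99, 101]), (310, [104, 102, 104]), (312, [105, 103, 104]), (314, [105, 104,
[... 1478 characters left out ...]
, 143, 182]), (314, [94, 143, 182]), (316, [96, 146, 186]), (318, [98, 148, 188]), (320, [77, 111, 140]), (322, [78, 90, 101]), (324, [96, 97, 98]), (326, [103, 103, 104]), (328, [92, 91, 92]), (330, [80, 79, 81]), (332, [80, 80, 82]), (334, [80, 79, 80]), (336, [80, 80, 81]), (338, [79, 79, 80]), (340, [80, 80, 81]), (342, [79, 79, 80]), (344, [79, 79, 80])]
[(280, [75, 73, 73]), (282, [51, 49, 49]), (284, [43, 42, 42]), (286, [43, 42, 43]), (288, [44, 42, 43]), (290, [44, 42, 42]), (292, [43, 42, 42]), (294, [80, 80, 79]), (296, [99, 101, 99]), (298, [90, 92, 90]), (300, [90, 92, 92]), (302, [90, 92, 91]), (304, [66, 77, 87]), (306, [49, 72, 90]), (308, [50, 73, 91]), (310, [92, 96, 102])]
```

Contact force is capped at 5 N with the centre of pressure at the lower edge, so the blank is still turning towards flush. I'll press on until the force rises.

servo_tool --pt "0.05 0 0.03 0" --pt "0.085 0 0.053 0" --pt "0.085 0 0.053 0"

```text
time: 30.85
tool_pos: [0.4767, 0.1908, 0.1252]
ee_rot: [3.141, 0.001, 2.877]
wrist_force: [2.6, -2.5, 5.0]
width: 0.0445
finger_force: 30.0
```

```bash
cat >> avg.py <<'E'
t=np.mean(T,0)@M[:,1]+.05; f=F.mean(0); D=.18
print("xp mm",1000*((-t-.525*D*f[0])/f[2]-.066-.85*D))
E
python3 avg.py
```

```text
31.05 contact f stage [-4.46 -1.01  6.14] sd [0.18 0.41 0.38] T [-0.408 -0.97  -0.116] G [-66.    0.1  -1.4] w 0.0445
xp mm 11.240240438894212
```

servo_tool --pt "0.05 0 0.03 0" --pt "0.085 0 0.053 0" --pt "0.085 0 0.053 0"

```text
time: 31.42
tool_pos: [0.4767, 0.1908, 0.1252]
ee_rot: [3.141, 0.003, 2.877]
wrist_force: [3.7, -2.9, 6.1]
width: 0.0442
finger_force: 30.0
```

```bash
python3 avg.py
```

```text
31.625 contact f stage [-4.06 -1.83  8.84] sd [0.32 0.44 0.39] T [-0.57  -1.184 -0.099] G [-66.    0.1  -1.4] w 0.0443
xp mm -35.07902415695677
```

servo_tool --pt "-0.03 0 -0.02 0" --pt "-0.03 0 -0.02 0" --pt "-0.03 0 -0.02 0"

```text
time: 32.0
tool_pos: [0.4767, 0.1907, 0.1252]
ee_rot: [3.141, 0.002, 2.877]
wrist_force: [3.9, -3.4, 5.7]
width: 0.0447
finger_force: 30.0
```

```bash
python3 avg.py; python3 rows.py
```

```text
32.2 contact f stage [-3.87 -1.35  7.7 ] sd [0.56 0.46 0.21] T [-0.532 -1.067 -0.096] G [-66.    0.1  -1.4] w 0.0445
xp mm -26.14498155180997
32.3
-0.034 0 [[318.  319.4]] -0.034 0.003 [[318.  326.8]] -0.034 0.006 [[318.  334.3]] scene [175.1 213.3]
-0.03 0 [[318.1 320.1]] -0.03 0.003 [[318.1 327.3]] -0.03 0.006 [[318.1 334.6]] scene [176.8 214.9]
pad edge [325.  298.1]
[(296, [85, 87, 86]), (298, [90, 92, 91]), (300, [90, 92, 92]), (302, [90, 92, 91]), (304, [76, 82, 87]), (306, [51, 71, 89]), (308, [49, 72, 90]), (310, [91, 95, 102]), (312, [109, 107, 109]), (314, [108, 107, 109]), (316, [103, 102, 106]), (318, [52, 63, 91]), (320, [36, 53, 88]), (322, [38, 54, 89]), (324, [35, 51, 83]), (326, [33, 46, 75]), (328, [33, 46, 75]), (330, [33, 46, 75]), (332, [33, 46, 75]), (334, [33, 46, 75]), (336, [64, 65, 76]), (338, [79, 76, 78]), (340, [78, 76, 77]), (342, [78, 76, 78]), (344, [77, 74, 77]), (346, [78, 75, 77]), (348, [76, 74, 76])]
[(170, [35, 87, 47]), (171, [34, 81, 43]), (172, [35, 80, 48]), (173, [38, 81, 53]), (174, [37, 81, 53]), (175, [40, 77, 84]), (176, [41, 68, 107]), (177, [42, 66, 114]), (178, [42, 67, 114]), (179, [42, 66, 114]), (180, [42, 66, 114]), (181, [42, 67, 114]), (206, [42, 67, 113]), (207, [42, 67, 113]), (208, [43, 67, 113]), (209, [42, 66, 113]), (210, [42, 67, 113]), (211, [42, 66, 112]), (212, [42, 67, 112]), (213, [46, 74, 115]), (214, [56, 87, 117]), (215, [59, 92, 117]), (216, [60, 94, 117]), (217, [61, 93, 117])]
```

```bash
python3 -c "
from bench import *
print(close_job()); print(get_obs()['time'])"
```

```text
the job is handed in; nothing more can be done
None
the job is handed in; nothing more can be done
```

I handed the job in at about 32 s with the blank gripped copper side out, apparently flush on the pad at about 7.7 N, centred about 34 mm uphill; no verdict came back, it took one set-down and regrip on the rest, and I viewed 11 pictures against the limit of 10.

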